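Clear and pry open the nozzle case

ROBOT

A 6-joint arm with a two-finger parallel gripper is mounted at the origin on the work surface. World frame = base frame: x ahead of the robot, y to its left, z up, the work surface at z = 0. Lengths are in m, angles in rad, forces in N, time in s.
With the tool pointing down it reaches from about 0.35 to 0.85 m from the base axis. Payload 8.1 kg.
Tool frame: the origin (TCP) lies on the centre line of the jaws, within the pads' length; the fingertips stand 17 mm ahead of it and the grasp point (between the pads) lies 2 mm behind it; z points along the fingers, y is the line along which they close (so a half turn about z gives the same grasp; the last joint's range is limited). The gripper opens to 93 mm and grips with 3 to 60 N. Pads are 15 mm wide; open, the fingers measure 128 mm over their backs; the gripper's body (75 mm by 188 mm) begins 65 mm behind the grasp point.
Start: joints at [-1.367, 0.13, 1.488, -0, 1.523, -0.085], TCP at [0.171, -0.575, 0.236] pointing down, gripper open.
Joint ranges: [-2.96, 2.96], [-0.89, 2.26], [0.02, 2.5], [-1.34, 4.48], [0, 2.73], [-2.66, 2.66]. Speed limits (rad/s): [2.39, 2.39, 2.79, 3.14, 3.14, 3.14].

INTERFACE

Orientations are given as a rotation vector (axis times angle).
In Python, from plant import telemetry, viewer, order gives the robot as it stands.
- The arm moves only by the tool send_rows, never from a script. Its argument "plan" is a list that holds one entry, the list of rows, each a list of 5 numbers: the closure, from -1 (fully open) to 1 (shut), then the shift along the world's x, y, z normalised to -1 to 1, where 1 is 0.2 m, then the turn about the world's z normalised to -1 to 1, where 1 is 60 degrees. A call has 1 to 20 rows; each row is the pose to reach, as a shift and turn from the pose commanded when the call began; what a row does not reach only later rows make up. A row lasts 1/12 s, in which the tool goes at most 41.7 mm and 7.16 degrees, less where a joint would pass 70% of its speed; a pose out of reach is approached as far as the arm can. A call with a number of a shift or a turn outside -1 to 1 is refused whole. A call with a gripper value outside its range is refused whole. The fingers move at their own pace and stop on an object; "force" is the grip in N (left out, the last holds). Time passes only in rows, so rows that repeat a pose let the fingers close. It gives the time, the measured TCP pose, the force, the opening and the grip force at its end, in the units of the state.
- telemetry.read_state(): the state, without advancing time (a new reading comes with each control period).
- viewer.read_camera(name): name is "scene" or "top" or "wrist"; returns (picture, depth): 420x560x3 uint8, blue, green, red; 420x560 float32, m along the optical axis (not along the pixel's ray), 0 where there is no reading.
- viewer.calibration(name): a dict with "camera_matrix" (3x3 intrinsics, pixels), "extrinsics" (4x4, takes a point from camera to world coordinates); the wrist camera has in their place "hand_eye" (4x4, takes a point from camera to tool coordinates, whose origin is the TCP and whose axes are the flange's). Camera axes: x right, y up, looking along -z (the intrinsics and any distortion apply to the point x, -y, -z); pixel columns grow to the right and rows downward; lengths in m; the calibration is good to about 2 mm. A picture is of the moment at which its call begins: read the wrist's pose just before it. calibration takes no time and is no camera call.
- order.close_job(): hands the job in; it is judged then, once.
The state is a dict: "t": time; "q": joint angles; "dq": joint speeds; "joint_torque": joint torques, N m; "tool_pos": TCP position; "orientation": TCP orientation; "force": force on the tool from outside, world axes, zero at the start; "wrist_torque": the same for the moment, N m; "opening": finger opening in m; "gripper_force": force on a finger pad.
Only numpy, scipy, OpenCV 4.12 (cv2) and the standard library are available. Lean on these libraries where they do the work, as an engineer would, in place of code of your own. Each camera call takes 0.05 s, during which the arm holds its last target. There are 200 camera calls.

TASK

Take the scraper and with its blade sweep all three loose steel offcuts off the still shut cover of the grey steel case into the open tray at its side, so that none falls in among the nozzles. Then push the thin blade into the slot under the cover's front edge, lever the cover up and swing it back until it stands upright or beyond, and lay the scraper flat, lengthwise, on the middle of the rubber mat, leaving the cover open and the offcuts in the tray. Work on the cover and the offcuts with the scraper only, never with the gripper itself, and leave everything else where it stands.

Things in the scene. Friction and masses are not known exactly. Their poses are not given: they have to be found in the camera images.
- scraper: scraper, 165 mm, 140 g: wooden block handle 90 long, 24 wide, 28 high, and a thin steel blade 36 wide, 2.5 thick at its front; one flat underside. Origin: on the underside, below the grip; x to the blade tip, z up. Handle from x = -60 to +30 mm, blade from there to +105, its underside at z = 0. Starts flat on the bench at one side.
- scraper_tip (a point): middle of the blade's front edge, on the underside (105 mm ahead of the scraper's origin)
- scraper_mid (a point): middle of the scraper's length, on the underside (22.5 mm ahead of its origin)
- case: grey steel case fixed to the bench, 110 deep (x) x 114 wide (y) x 55 mm high, copper nozzles inside. Origin: centre of its underside; front faces -x (the robot). The front wall, 4 mm thick, is only 46 mm high: a slot 9 mm high, 106 wide runs under the cover's front edge.
- cover (a joint): angle of the case's plain grey steel cover, a plate 115 deep (x) x 130 wide (y) x 5 mm without a handle, hinged at the case's back: 0 shut, grows as it opens, 1.57 upright, 1.9 its stop. Shut, its underside is 55 mm and its top 60 mm above the bench; it overhangs the front by 5 mm, each side by 8. Stiff hinge: stays where left; about 2 N at the edge lifts it.
- cover_hinge (a point): middle of the hinge line, 55 mm above the bench; fixed to the case, the line runs along the case's y
- cover_edge (a point): middle of the cover's front edge, on its underside; moves with the cover
- chip_tray: open grey tray fixed against one side of the case (left or right), 120 (x) x 80 (y) x 28 mm high, walls 4 mm, open on top; its near wall stands under the overhang of the cover. Origin: centre of its underside. Axes parallel to the case's.
- carton: closed cardboard carton fixed against the other side of the case, 120 (x) x 80 (y) x 30 mm high. Origin: centre of its underside.
- mat: black rubber mat fixed on the bench, 210 (x, its length) x 100 (y) x 5 mm, at the side where the scraper is not. Origin: centre of its underside.
- offcut0: loose steel offcut, 18 x 14 x 8 mm, 14 g, at the start lying on the shut cover. Origin: centre of its underside as built.
- offcut1: loose steel offcut, 16 x 16 x 8 mm, 14 g, at the start lying on the shut cover. Origin: centre of its underside as built.
- offcut2: loose steel offcut, 22 x 12 x 8 mm, 14 g, at the start lying on the shut cover. Origin: centre of its underside as built.
- can: standing tin can, 64 mm across, 140 tall; bystander, loose. Origin on its underside.
- jar: standing jar, 68 mm across, 100 tall; bystander, loose. Origin on its underside.
- bolt: hex bolt with nut lying flat, 70 x 28 x 29 mm; bystander, loose. Origin on its underside.
- washers: stack of washers, 48 mm across, 18 tall; bystander, loose. Origin on its underside.
- nozzle_pack: clear plastic pack, 50 x 50 x 30 mm; bystander, loose. Origin on its underside.
- wrench: open-ended wrench lying flat behind the case; bystander, loose. Origin on its underside.
Mind the look-alikes: they are no part of the job. What is shaped like the chip_tray but red or turquoise is not meant.

How it is judged:
On the way, in this order (a step that is already met when the one before it is completed fails the run):
1. all three offcuts lie in the tray while the cover is still shut (x of offcut0 in the frame of chip_tray between -0.06 and 0.06 m and y of offcut0 in the frame of chip_tray between -0.04 and 0.04 m and z of each of offcut0, offcut1, offcut2 in the frame of chip_tray below 0.025 m and x of offcut1 in the frame of chip_tray between -0.06 and 0.06 m and y of offcut1 in the frame of chip_tray between -0.04 and 0.04 m and x of offcut2 in the frame of chip_tray between -0.06 and 0.06 m and y of offcut2 in the frame of chip_tray between -0.04 and 0.04 m and value of joint cover below 0.1 rad), for 0.2 s.
2. the cover has been raised with the scraper against it (value of joint cover above 0.25 rad and contact force between scraper and cover above 0.3 N).
3. the cover stands open, upright or beyond (value of joint cover above 1.4 rad), for 0.1 s.
At the end, for the whole second after the job is handed in: Cover still, open 1.4 rad or more (1.57 upright); all three offcuts at rest inside the tray; scraper released, at rest, flat (under 0.12 rad) on the mat, its middle within 45 mm along and 40 mm across of the mat centre, within 0.35 rad of the mat length (x of offcut0 in the frame of chip_tray between -0.06 and 0.06 m and y of offcut0 in the frame of chip_tray between -0.04 and 0.04 m and z of each of offcut0, offcut1, offcut2 in the frame of chip_tray below 0.025 m and x of offcut1 in the frame of chip_tray between -0.06 and 0.06 m and y of offcut1 in the frame of chip_tray between -0.04 and 0.04 m and x of offcut2 in the frame of chip_tray between -0.06 and 0.06 m and y of offcut2 in the frame of chip_tray between -0.04 and 0.04 m and linear speed of each of offcut0, offcut1, offcut2, scraper below 0.02 m/s and value of joint cover above 1.4 rad and velocity of joint cover between -0.05 and 0.05 rad/s and x of scraper_mid in the frame of mat between -0.045 and 0.045 m and y of scraper_mid in the frame of mat between -0.04 and 0.04 m and z of scraper in the frame of mat between 0 and 0.012 m and angle between scraper's own z axis and vertical below 0.12 rad and angle between the x axis of scraper and the x axis of mat, either way round below 0.35 rad); the robot touches nothing.
It fails at once if the gripper or arm touches the cover (contact force between any of the fingers, the arm and cover above 1 N).
It fails at once if the gripper or arm touches an offcut (contact force between any of the fingers, the arm and offcut0 above 1 N or contact force between any of the fingers, the arm and offcut1 above 1 N or contact force between any of the fingers, the arm and offcut2 above 1 N).
It fails at once if a bystander is moved by more than 30 mm (distance of any of can, jar, bolt, washers, nozzle_pack, wrench from where it was at the start of the episode above 0.03 m).
It also fails if it takes over 66 s, if anything falls off the work surface, if the arm or the gripper's body presses on something with over 40 N, if the wrist force passes 120 N, or if a joint passes its speed limit or range.

## Working session

There is one attempt and no reset: what is moved stays moved. The work goes in short steps, Python scripts to look and compute and a tool call to move; the robot and the scene stay as the last step left them, time stands still between calls to the robot, and variables do not carry over. Pictures are saved under pics/ and viewed, at most 10 in all, crops included, and the job is handed in when it is done.

Besides the shell and the picture viewer there is one more tool, called after "Emit:" in YAML: its name, and indented under it one key for each argument. send_rows: Moves the arm, as the interface text tells. Scaled input: -1 to 1 covers 0.2 m each way for a shift and 60 degrees each way for a turn. Its arguments: {"type":"object","properties":{"plan":{"type":"array"},"force":{"type":"number"}},"required":["plan"]}

```bash
mkdir -p pics; ls; cat > h.py <<'E'
import numpy as np, cv2
from plant import telemetry, viewer, order
from scipy.spatial.transform import Rotation as R
def snap(n):
    s=telemetry.read_state(); im,d=viewer.read_camera(n); c=viewer.calibration(n)
    K=np.array(c["camera_matrix"])
    if n=="wrist":
        T=np.eye(4);T[:3,:3]=R.from_rotvec(s["orientation"]).as_matrix();T[:3,3]=s["tool_pos"]
        E=T@np.array(c["hand_eye"])
    else: E=np.array(c["extrinsics"])
    return im,d,K,E,c
def cloud(d,K,E):
    v,u=np.mgrid[:d.shape[0],:d.shape[1]]
    P=np.stack([(u-K[0,2])/K[0,0]*d,-(v-K[1,2])/K[1,1]*d,-d],-1)
    return P@E[:3,:3].T+E[:3,3]
def ray(u,v,K,E):
    r=E[:3,:3]@np.array([(u-K[0,2])/K[0,0],-(v-K[1,2])/K[1,1],-1]);return E[:3,3],r
def atz(u,v,K,E,z):
    o,r=ray(u,v,K,E);return o+r*(z-o[2])/r[2]
E
python3 - <<'E'
from h import *
for n in("scene","top"):
    im,d,K,E,c=snap(n); np.savez(f"{n}.npz",im=im,d=d,K=K,E=E); cv2.imwrite(f"pics/{n}0.png",cv2.resize(im,(784,588)))
    print(n,K.tolist(),E.round(3).tolist(),[k for k in c],(d>0).mean())
print(viewer.calibration("wrist"))
print(telemetry.read_state())
E
```

```text
pics
scene [[528.5290379566118, 0.0, 283.12500304270003], [0.0, 528.5290379566118, 208.83543781418112], [0.0, 0.0, 1.0]] [[-0.342, -0.798, 0.496, 1.14], [0.94, -0.282, 0.194, 0.315], [-0.015, 0.532, 0.846, 1.159], [0.0, 0.0, 0.0, 1.0]] ['camera_matrix', 'extrinsics'] 0.9960926870748299
top [[536.166638474671, 0.0, 274.7062584439285], [0.0, 536.166638474671, 201.7553344810526], [0.0, 0.0, 1.0]] [[-0.018, 0.998, -0.057, 0.411], [-1.0, -0.018, -0.002, 0.064], [-0.003, 0.057, 0.998, 1.555], [0.0, 0.0, 0.0, 1.0]] ['camera_matrix', 'extrinsics'] 0.9959821428571428
{'camera_matrix': array([[314.59338565,   0.        , 282.33172946],
       [  0.        , 314.59338565, 210.79736871],
       [  0.        ,   0.        ,   1.        ]]), 'hand_eye': array([[-6.84963673e-04,  9.62946242e-01,  2.69692539e-01,
         7.37702236e-02],
       [ 9.99999748e-01,  7.10620672e-04,  2.49912037e-06,
        -3.24354724e-04],
       [-1.89242575e-04,  2.69692473e-01, -9.62946486e-01,
        -1.48302359e-01],
       [ 0.00000000e+00,  0.00000000e+00,  0.00000000e+00,
         1.00000000e+00]])}
{'t': 0.1, 'q': array([-1.36740807e+00,  1.31075285e-01,  1.48916415e+00, -1.33208456e-05,
        1.52298676e+00, -8.53990591e-02]), 'dq': array([ 0.000225  , -0.00160323, -0.00240926,  0.00030299, -0.00056775,
        0.00020635]), 'joint_torque': array([ 1.45487280e-03, -5.61345077e+01, -4.93091941e+01,  7.70103070e-02,
        2.92287912e-02, -5.33487673e-05]), 'tool_pos': array([ 0.17079437, -0.57467873,  0.23470192]), 'orientation': array([-3.10728605e+00, -4.51817848e-01,  1.72064433e-04]), 'force': array([-0.90809572, -0.57702242,  0.43092363]), 'wrist_torque': array([ 0.03212277,  0.00744888, -0.01027997]), 'gripper_force': 0.0, 'opening': 0.09284061074222204}
```

View pics/top0.png

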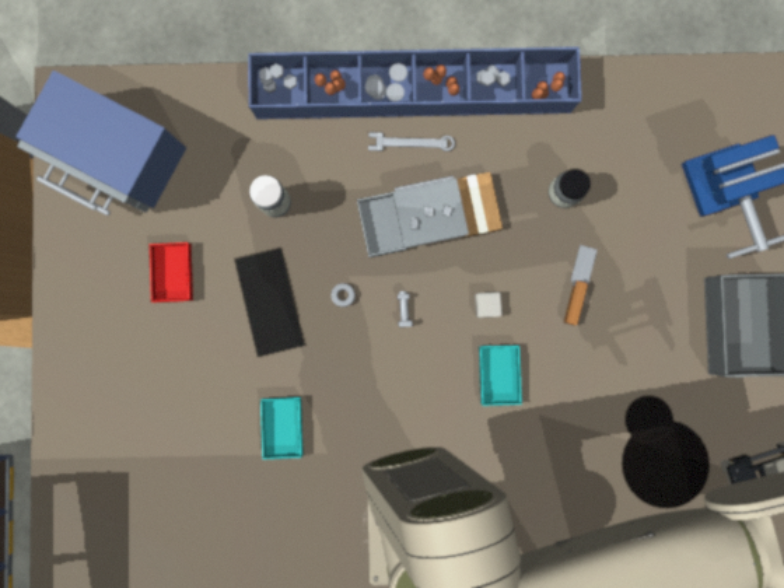

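View pics/scene0.png

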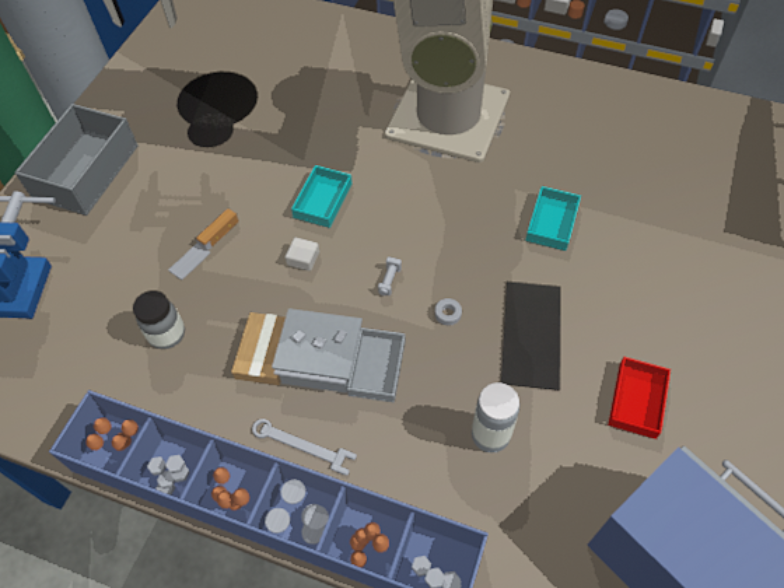

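The top view (784x588) shows the scraper at about (580,285) with its blade up, and the case at (430,210). The tray is left of the case (robot +y) and the carton right of it. The mat is at (270,302), and the three offcuts are at (415,223), (430,211) and (448,210). The scene view agrees. Next I take coarse positions from the depth.

```bash
python3 - <<'E'
from h import *
f=784/560
t=np.load("top.npz"); s=np.load("scene.npz")
def both(name,pt,ps):
    o1,r1=ray(pt[0]/f,pt[1]/f,t["K"],t["E"]);o2,r2=ray(ps[0]/f,ps[1]/f,s["K"],s["E"])
    A=np.stack([r1,-r2],1);k=np.linalg.lstsq(A,o2-o1,rcond=None)[0]
    a,b=o1+k[0]*r1,o2+k[1]*r2
    c=cloud(t["d"],t["K"],t["E"])[int(pt[1]/f),int(pt[0]/f)]
    print(name,((a+b)/2).round(3),"gap",np.linalg.norm(a-b).round(4),"depth",c.round(3))
both("bladeR",(596,251),(171,269)); both("handle end",(574,323),(230,214))
both("cover fl",(404,247),(361,320)) ;both("cover fr",(470,233),(283,311))
both("cover bl",(395,190),(357,387)) ;both("cover br",(460,177),(276,378))
for n,p,q in(("o",(415,223),(341,337)),("o",(430,211),(319,343)),("o",(448,210),(299,337))): both(n,p,q)
for n,p,q in(("m",(236,259),(559,386)),("m",(280,249),(502,382)),("m",(302,345),(507,283)),("m",(259,355),(560,287))): both(n,p,q)
for n,p,q in(("can",(266,188),(497,400)),("jar",(574,183),(153,306)),("bolt",(405,309),(390,275)),("wash",(343,296),(448,311)),("pack",(488,304),(302,253))): both(n,p,q)
E
```

```text
bladeR [ 0.556 -0.371  0.004] gap 0.0022 depth [ 0.557 -0.37   0.005]
handle end [ 0.408 -0.318  0.017] gap 0.0015 depth [ 0.41  -0.317  0.023]
cover fl [0.567 0.026 0.058] gap 0.0025 depth [0.571 0.028 0.029]
cover fr [ 0.594 -0.108  0.056] gap 0.005 depth [ 0.597 -0.107  0.027]
cover bl [0.682 0.051 0.04 ] gap 0.0187 depth [0.685 0.043 0.055]
cover br [ 0.708 -0.084  0.03 ] gap 0.0155 depth [ 0.719 -0.093 -0.002]
o [0.613 0.006 0.065] gap 0.0025 depth [0.614 0.006 0.068]
o [ 0.636 -0.025  0.066] gap 0.0026 depth [ 0.64  -0.026  0.062]
o [ 0.638 -0.061  0.067] gap 0.0025 depth [ 0.638 -0.062  0.068]
m [0.552 0.374 0.013] gap 0.0028 depth [0.553 0.376 0.005]
m [0.573 0.283 0.005] gap 0.0003 depth [0.575 0.283 0.005]
m [0.374 0.238 0.003] gap 0.0031 depth [0.375 0.241 0.008]
m [0.354 0.33  0.008] gap 0.0034 depth [0.356 0.329 0.002]
can [0.674 0.288 0.148] gap 0.0002 depth [0.676 0.289 0.139]
jar [ 0.681 -0.305  0.1  ] gap 0.0022 depth [ 0.684 -0.307  0.097]
bolt [0.442 0.029 0.023] gap 0.0043 depth [0.445 0.027 0.023]
wash [0.472 0.153 0.01 ] gap 0.0001 depth [0.474 0.154 0.001]
pack [ 0.45  -0.143  0.023] gap 0.0 depth [ 0.45  -0.14   0.034]
```

Emit:
send_rows:
  plan:
    - [[-1,0.75,0.6,0,-0.25],[-1,0.75,0.6,0,-0.453],[-1,0.75,0.6,0,-0.453],[-1,0.75,0.6,0,-0.453],[-1,0.75,0.6,0,-0.453],[-1,0.75,0.6,0,-0.453]]

```text
t: 0.6
tool_pos: [0.325, -0.4513, 0.2353]
orientation: [-3.127, 0.284, -0.002]
force: [-0.1, 0.3, 0.2]
opening: 0.0931
gripper_force: 0.0
```

Emit:
send_rows:
  plan:
    - [[-1,0.73,0.63,0,0],[-1,0.73,0.63,0,0],[-1,0.73,0.63,0,0],[-1,0.73,0.63,0,0],[-1,0.73,0.63,0,0],[-1,0.73,0.63,0,0],[-1,0.73,0.63,0,0]]

```text
t: 1.18
tool_pos: [0.4673, -0.3284, 0.2351]
orientation: [-3.128, 0.286, 0.002]
force: [-0.3, 0.4, -0.0]
opening: 0.093
gripper_force: 0.0
```

```bash
python3 - <<'E'
from h import *
im,d,K,E,c=snap("wrist"); np.savez("w1.npz",im=im,d=d,K=K,E=E)
s=telemetry.read_state();print(s["t"],s["tool_pos"],s["orientation"])
cv2.imwrite("pics/w1.png",cv2.resize(im,(784,588),interpolation=cv2.INTER_CUBIC))
E
```

```text
1.2333 [ 0.46652592 -0.32930697  0.23514758] [ 3.12824343e+00 -2.88922984e-01 -1.79517678e-03]
```

View pics/w1.png

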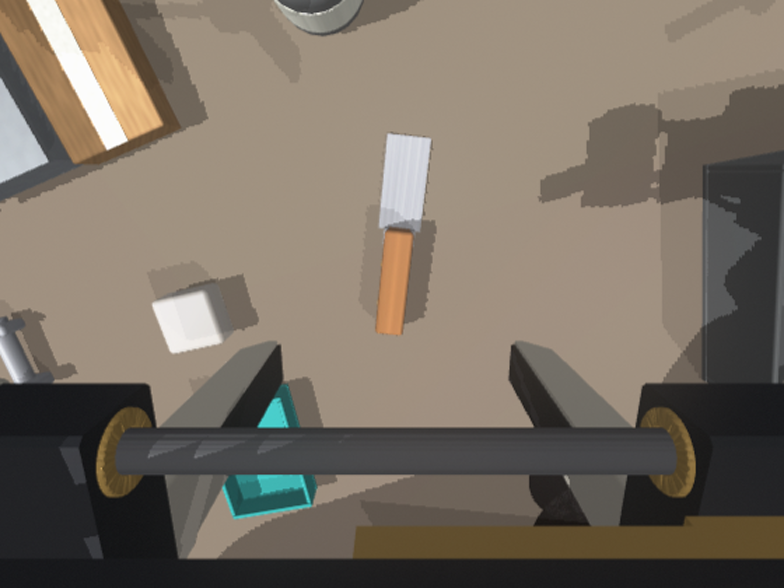

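The wrist view shows the blade's front corners at (387,132) and (431,138). The handle top runs from (389,230)-(413,231) to (376,332)-(402,334).

```bash
python3 - <<'E'
from h import *
f=1.4
w=np.load("w1.npz");K,E=w["K"],w["E"];C=cloud(w["d"],K,E)
g=lambda u,v,z:atz(u/f,v/f,K,E,z)
tip=(g(387,132,.0025)+g(431,138,.0025))/2; w_=g(387,132,.0025)-g(431,138,.0025)
be=(g(376,332,.028)+g(402,334,.028))/2; fe=(g(387,229,.028)+g(413,230,.028))/2
print("tip",tip,"width",np.linalg.norm(w_),"back",be,"front",fe,np.linalg.norm(fe-be),"len",np.linalg.norm((tip-be)[:2]))
for a,b in((tip,be),(fe,be),): print(np.degrees(np.arctan2(*(a-b)[1::-1])))
u=(tip-be)[:2];u/=np.linalg.norm(u);print("origin",tip[:2]-.105*u,be[:2]+.06*u)
print("h handle",C[int(280/f),int(395/f)],"blade",C[int(180/f),int(405/f)],"bench",C[int(200/f),int(500/f)])
x=telemetry.read_state();M=R.from_rotvec(x["orientation"]).as_matrix();print("toolx yaw",np.degrees(np.arctan2(M[1,0],M[0,0])), M[:,2])
E
```

```text
tip [ 0.56593071 -0.3582788   0.0025    ] width 0.03618893790706542 back [ 0.40951549 -0.31242374  0.028     ] front [ 0.49497158 -0.33758851  0.028     ] 0.08908428096217284 len 0.16299818409766206
-16.33915585666839
-16.408442927050046
origin [ 0.46517132 -0.32873993] [ 0.46709229 -0.32930309]
h handle [ 0.4547099  -0.32586411  0.0282591 ] blade [ 0.53227652 -0.34859911  0.00119828] bench [ 0.50146447 -0.4257848  -0.00128421]
toolx yaw -10.553682468367148 [-1.14120135e-03  7.05958549e-05 -9.99999346e-01]
```

Emit:
send_rows:
  plan:
    - [[-1,0,0,-0.4,-0.097],[-1,0,0,-0.8,-0.097],[-1,0,0,-0.9,-0.097],[-1,0,0,-0.9,-0.097],[-1,0,0,-0.9,-0.097],[-1,0,0,-0.9,-0.097],[-1,0,0,-0.9,-0.097]]

```text
t: 1.82
tool_pos: [0.4663, -0.3301, 0.0563]
orientation: [-3.109, 0.451, 0.001]
force: [0.6, -0.4, 1.5]
opening: 0.0928
gripper_force: 0.0
```

Emit:
send_rows:
  plan:
    - [[-1,0,0,-0.07,0],[-1,0,0,-0.145,0],[-1,0,0,-0.145,0],[1,0,0,-0.145,0],[1,0,0,-0.145,0],[1,0,0,-0.145,0],[1,0,0,-0.145,0],[1,0,0,-0.145,0],[1,0,0,-0.145,0],[1,0,0,-0.145,0],[1,0,0,-0.145,0]]
  force: 50

```text
t: 2.73
tool_pos: [0.4669, -0.3291, 0.0266]
orientation: [-3.109, 0.449, 0.0]
force: [-0.1, -0.2, -0.9]
opening: 0.0438
gripper_force: 0.0
```

Emit:
send_rows:
  plan:
    - [[1,0,0,0,0],[1,0,0,0,0],[1,0,0,0,0],[1,0,0,0,0],[1,0,0,0,0],[1,0,0,0,0],[1,0,0,0,0],[1,0,0,0,0]]

```text
t: 3.4
tool_pos: [0.4669, -0.3291, 0.0266]
orientation: [-3.109, 0.449, 0.0]
force: [0.2, -0.1, -0.9]
opening: 0.0237
gripper_force: 50.0
```

Emit:
send_rows:
  plan:
    - [[1,0,0,0.15,0],[1,0,0,0.35,0],[1,0,0,0.55,0.1],[1,0.1,0.1,0.75,0.2],[1,0.2,0.3,0.95,0.3],[1,0.3,0.5,1,0.4],[1,0.45,0.7,1,0.457],[1,0.45,0.8,1,0.457],[1,0.45,0.8,1,0.457],[1,0.45,0.8,1,0.457]]

```text
t: 4.23
tool_pos: [0.558, -0.1661, 0.227]
orientation: [-3.126, -0.307, -0.001]
force: [-0.0, -0.2, -1.7]
opening: 0.0241
gripper_force: 50.0
```

```bash
python3 - <<'E'
from h import *
im,d,K,E,c=snap("wrist"); np.savez("w2.npz",im=im,d=d,K=K,E=E)
s=telemetry.read_state();print(s["t"],s["tool_pos"],s["orientation"],s["opening"],s["gripper_force"])
cv2.imwrite("pics/w2.png",cv2.resize(im,(784,588),interpolation=cv2.INTER_CUBIC))
E
```

```text
4.2833 [ 0.55716267 -0.16792771  0.22646719] [ 3.12662400e+00  3.04466962e-01 -5.73531493e-04] 0.023222831427689897 49.99717891216278
```

View pics/w2.png

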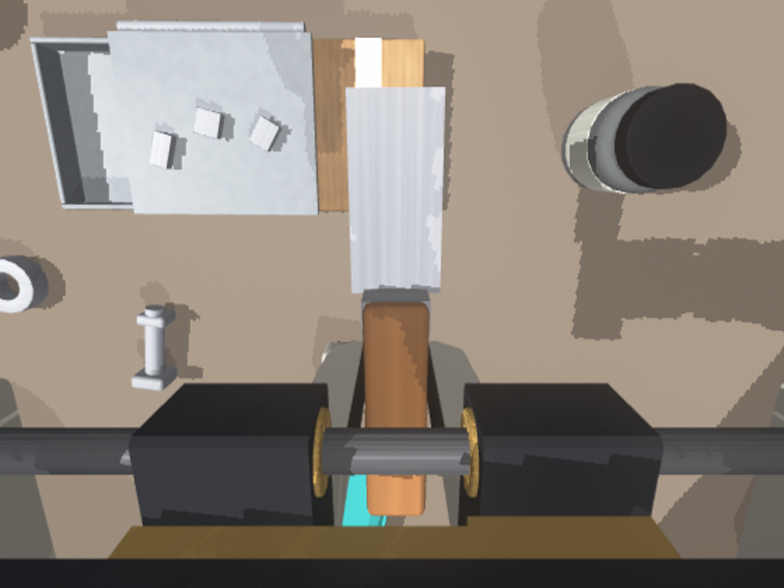

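The wrist view shows the cover corners at (107,31), (308,35), (134,213) and (317,215). The offcuts are at (162,149), (209,122) and (264,131), the hinge is at the back, and the tray is to the left. The blade sits straight in the grip with its tip at row 87.

```bash
python3 - <<'E'
from h import *
f=1.4
w=np.load("w2.npz");K,E=w["K"],w["E"];C=cloud(w["d"],K,E)
g=lambda p,z:atz(p[0]/f,p[1]/f,K,E,z)
BL,BR,FL,FR=[g(p,.06) for p in((107,31),(308,35),(134,213),(317,215))]
print("w",np.linalg.norm(FL-FR),np.linalg.norm(BL-BR),"d",np.linalg.norm(FL-BL),np.linalg.norm(FR-BR))
yw=lambda v:np.degrees(np.arctan2(v[1],v[0]))
print("yaw",yw(FL-FR)-90,yw(BL-BR)-90,yw(BL-FL),yw(BR-FR)); print(FL,FR,(FL+FR)/2)
print("h cover",C[int(185/f),int(220/f)],C[int(60/f),int(220/f)])
y=np.radians(np.mean([yw(FL-FR)-90,yw(BL-BR)-90,yw(BL-FL),yw(BR-FR)]));ux=np.array([np.cos(y),np.sin(y)]);uy=np.array([-ux[1],ux[0]])
fm=(FL+FR)[:2]/2; cen=(BL+BR+FL+FR)[:2]/4; fm2=cen-.0575*ux
print("front mid",fm,fm2,"yaw",np.degrees(y))
for p in((162,149),(209,122),(264,131)):
    o=g(p,.068)[:2]-fm2;print("offcut cover frame",o@ux,o@uy, "depth z",C[int(p[1]/f),int(p[0]/f)])
for n,p in(("tray ofl",(62,208)),("tray obl",(31,40))):
    o=g(p,.028)[:2]-fm2;print(n,o@ux,o@uy)
# scraper in tool frame
s=telemetry.read_state();M=R.from_rotvec(s["orientation"]).as_matrix()
for p in((347,87),(445,88),(439,290),(352,292)):
    c=C[int(p[1]/f),int(p[0]/f)]; q=g(p,s["tool_pos"][2]-.024); print("blade tool",(M.T@(q-s["tool_pos"])).round(4))
for p in((395,120),(395,190),(395,270),(360,190),(430,190)): print((M.T@(C[int(p[1]/f),int(p[0]/f)]-s["tool_pos"])).round(4))
print("tool yaw",np.degrees(np.arctan2(M[1,0],M[0,0])))
E
```

```text
w 0.12923983626100516 0.12787944173046054 d 0.11436535543206401 0.11348449444299409
yaw 10.545818172748966 10.146504314482314 10.636492509741673 11.325621058102112
[0.56717098 0.02413131 0.06      ] [ 0.59082468 -0.10292551  0.06      ] [ 0.57899783 -0.0393971   0.06      ]
h cover [ 0.59817466 -0.03324753  0.05896939] [ 0.67748614 -0.02658157  0.0598589 ]
front mid [ 0.57899783 -0.0393971 ] [ 0.57840955 -0.03918808] yaw 10.663609013768767
offcut cover frame 0.043515854411331045 0.03474769567017529 depth z [0.6150005  0.00364611 0.06807197]
offcut cover frame 0.060552807198721574 0.0018265726754013536 depth z [ 0.63767537 -0.02550429  0.06697858]
offcut cover frame 0.05533769684831873 -0.03368268867348737 depth z [ 0.63941205 -0.06150157  0.06808126]
tray ofl 0.0010313307387334898 0.1383046598492202
tray obl 0.11754118072962325 0.1374631588209181
blade tool [ 0.1043 -0.0193  0.024 ]
blade tool [0.104 0.016 0.024]
blade tool [0.0287 0.0159 0.024 ]
blade tool [ 0.0279 -0.0195  0.024 ]
[ 0.0936 -0.0021  0.0242]
[ 0.0686 -0.0021  0.0254]
[ 0.0373 -0.0021  0.0247]
[ 0.0686 -0.0155  0.0244]
[0.0687 0.0112 0.0231]
tool yaw 11.12371721294641
```

Emit:
send_rows:
  plan:
    - [[1,0.1,0.26,-0.1,-0.007],[1,0.1,0.26,-0.25,-0.007],[1,0.1,0.26,-0.4,-0.007],[1,0.1,0.26,-0.53,-0.007],[1,0.1,0.26,-0.53,-0.007],[1,0.1,0.26,-0.53,-0.007],[1,0.1,0.26,-0.53,-0.007]]

```text
t: 4.87
tool_pos: [0.5773, -0.1186, 0.1221]
orientation: [3.128, 0.286, 0.002]
force: [0.1, 0.4, -0.8]
opening: 0.0236
gripper_force: 50.0
```

Emit:
send_rows:
  plan:
    - [[1,0,0,-0.08,0],[1,0,0,-0.168,0],[1,0,0,-0.168,0],[1,0,0,-0.168,0]]

```text
t: 5.2
tool_pos: [0.5773, -0.1179, 0.0885]
orientation: [3.128, 0.287, 0.002]
force: [-0.2, 0.2, -2.1]
opening: 0.0238
gripper_force: 50.0
```

Emit:
send_rows:
  plan:
    - [[1,-0.007,0.036,0,0],[1,-0.014,0.072,0,0],[1,-0.02,0.108,0,0],[1,-0.027,0.144,0,0],[1,-0.034,0.18,0,0],[1,-0.041,0.216,0,0],[1,-0.047,0.252,0,0],[1,-0.054,0.288,0,0],[1,-0.061,0.324,0,0],[1,-0.068,0.36,0,0],[1,-0.075,0.396,0,0],[1,-0.081,0.432,0,0]]

```text
t: 6.2
tool_pos: [0.5605, -0.03, 0.087]
orientation: [3.128, 0.289, -0.0]
force: [-0.3, 0.3, -1.4]
opening: 0.0234
gripper_force: 50.0
```

Emit:
send_rows:
  plan:
    - [[1,-0.007,0.036,0,0],[1,-0.014,0.072,0,0],[1,-0.02,0.108,0,0],[1,-0.027,0.144,0,0],[1,-0.034,0.18,0,0],[1,-0.041,0.216,0,0],[1,-0.047,0.252,0,0],[1,-0.054,0.288,0,0],[1,-0.056,0.296,0,0],[1,-0.056,0.296,0,0]]

```text
t: 7.03
tool_pos: [0.5494, 0.0291, 0.087]
orientation: [-3.128, -0.29, 0.0]
force: [0.1, -0.4, -1.4]
opening: 0.0237
gripper_force: 50.0
```

```bash
python3 - <<'E'
from h import *
im,d,K,E,c=snap("scene"); np.savez("s2.npz",im=im,d=d,K=K,E=E)
a=cv2.resize(im[190:310,130:320],(760,480),interpolation=cv2.INTER_CUBIC)
cv2.imwrite("pics/s2.png",a)
s=telemetry.read_state();print(s["t"],s["tool_pos"],s["force"])
E
```

```text
7.0833 [0.54947296 0.02868696 0.08704444] [ 0.67138769  0.77065278 -1.78233119]
```

View pics/s2.png

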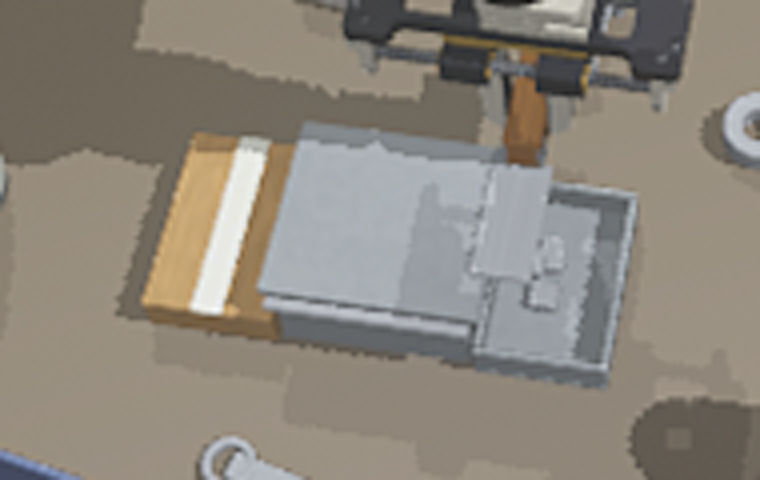

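Two offcuts are visible in the tray at (543,293) and (553,250). The blade may hide the third, so I lift and look.

Emit:
send_rows:
  plan:
    - [[1,0,0,0.1,0],[1,0,0,0.25,0],[1,0.03,-0.15,0.4,0],[1,0.065,-0.345,0.5,0],[1,0.065,-0.345,0.5,0],[1,0.065,-0.345,0.5,0],[1,0.065,-0.345,0.5,0]]

```text
t: 7.67
tool_pos: [0.5622, -0.0408, 0.1864]
orientation: [-3.128, -0.286, 0.001]
force: [-0.4, 0.7, -2.4]
opening: 0.0233
gripper_force: 50.0
```

```bash
python3 - <<'E'
from h import *
im,d,K,E,c=snap("wrist"); np.savez("w3.npz",im=im,d=d,K=K,E=E)
cv2.imwrite("pics/w3.png",cv2.resize(im,(784,588),interpolation=cv2.INTER_CUBIC))
s=telemetry.read_state();print(s["t"],s["tool_pos"],s["orientation"])
E
```

```text
7.7167 [ 0.56165516 -0.04009397  0.18567428] [-3.12738339 -0.2877986   0.0031629 ]
```

View pics/w3.png

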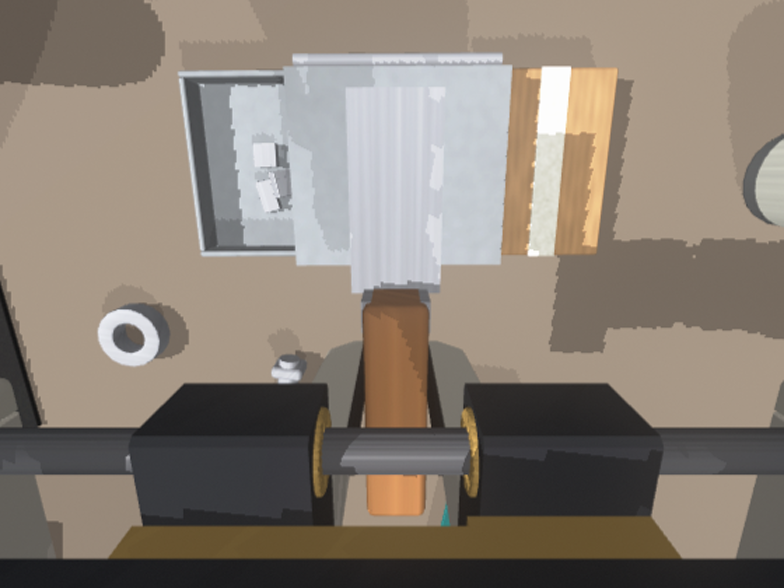

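```bash
python3 - <<'E'
from h import *
w=np.load("w3.npz");K,E=w["K"],w["E"];C=cloud(w["d"],K,E)
a=w["im"][95:160,150:225];cv2.imwrite("pics/c3.png",cv2.resize(a,(750,650),interpolation=cv2.INTER_CUBIC)[:600])
print((C[100:156:3,172:214:3,2]*1000).round().astype(int))
E
```

```text
[[  3   2   2   3   3   5   4   4   3   3   3   3  59  58]
 [  5   3   2  11  10  11  11  11  10   2   4   3  59  60]
 [  3   5   4  12  11  11  11  12  11   3   2   2  58  60]
 [  3   3   3  11  11  10  11  12  11   3   4   4  60  59]
 [  3   3   3  10  12  10  10  11  11   3   3   3  60  60]
 [  3   4   3  10  11  11  11  12  11   3   3   3  59  59]
 [  3   2   2   2  11  11  11  11  12   5   3   4  59  59]
 [  4   4   3   4   3   2   5   3   2   3  13  11  59  59]
 [  4   3   1   3   2   3   3  15  17  16  14  12  57  58]
 [  4   4   2   3   3   3   2  15  18  16  15  12  60  58]
 [  2   4   3   4  11  11  10  12  17  16  15  13  59  60]
 [  3   3   3   4  12  11 335  11  15  17  16  14  59  59]
 [  3   3   2   3  11  12  12  11  14  16  16  14  59  58]
 [  4   3   3   3   3  12  11  10  13  18  15  13  60  59]
 [  3   5   3   4   2  11  12  11  11   6   5   3   3  59]
 [  3   3   3   4   2  12  10  12  10  10   3   4   3  59]
 [  4   3   3   3   4   3  11  11  11  11   3   5   4  59]
 [  3   3   3   3   4   3  11   3   4   2   3   4   3  59]
 [  4   2   3   1   4   4   4   3   3   3   4   2   4  59]]
```

View pics/c3.png

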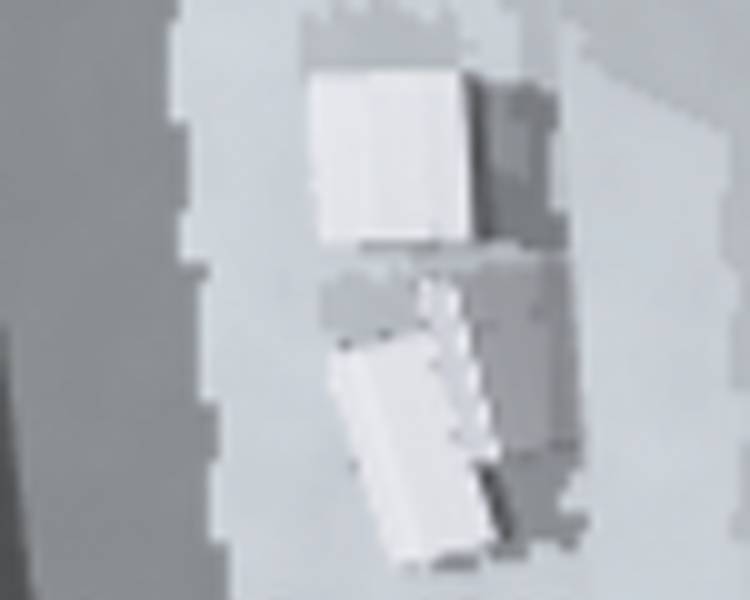

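The enlarged crop shows all three offcuts in the tray: one square, one long, and one tilted against it at up to 18 mm. I back out in front of the case and drop to slot height.

Emit:
send_rows:
  plan:
    - [[1,-0.15,-0.03,0,0],[1,-0.3,-0.06,0,0],[1,-0.45,-0.09,0,0],[1,-0.53,-0.11,-0.1,0],[1,-0.53,-0.11,-0.25,0],[1,-0.53,-0.11,-0.4,0],[1,-0.53,-0.11,-0.55,0],[1,-0.53,-0.11,-0.55,0],[1,-0.53,-0.11,-0.55,0],[1,-0.53,-0.11,-0.55,0]]

```text
t: 8.55
tool_pos: [0.4567, -0.062, 0.0778]
orientation: [-3.128, -0.29, 0.0]
force: [0.4, -0.2, -0.9]
opening: 0.0237
gripper_force: 50.0
```

```bash
python3 - <<'E'
from h import *
s=telemetry.read_state();print(s["t"],s["tool_pos"],s["orientation"],s["force"])
im,d,K,E,c=snap("wrist");C=cloud(d,K,E)
M=R.from_rotvec(s["orientation"]).as_matrix()
for p in((395,120),(395,190),(395,270),(360,190),(430,190)): print((M.T@(C[int(p[1]/1.4),int(p[0]/1.4)]-s["tool_pos"])).round(4),C[int(p[1]/1.4),int(p[0]/1.4)].round(4))
E
```

```text
8.55 [ 0.45673581 -0.06201936  0.077842  ] [-3.12801955e+00 -2.90022897e-01  1.75484859e-04] [ 0.40789284 -0.20421795 -0.8757477 ]
[ 0.0924 -0.0003  0.0249] [ 0.5475 -0.0447  0.053 ]
[ 0.0674 -0.0004  0.024 ] [ 0.5229 -0.0493  0.0539]
[ 0.0362 -0.0004  0.0248] [ 0.4923 -0.055   0.0531]
[ 0.0674 -0.0138  0.0251] [ 0.5204 -0.0361  0.0528]
[0.0674 0.013  0.0251] [ 0.5254 -0.0624  0.0527]
```

Emit:
send_rows:
  plan:
    - [[1,0,0,-0.008,0],[1,0,0,-0.008,0],[1,0.03,0.006,-0.008,0],[1,0.06,0.012,-0.008,0],[1,0.09,0.017,-0.008,0],[1,0.12,0.023,-0.008,0],[1,0.15,0.029,-0.008,0],[1,0.15,0.029,-0.008,0]]

```text
t: 9.27
tool_pos: [0.4878, -0.0566, 0.0756]
orientation: [3.128, 0.289, 0.001]
force: [0.1, -0.2, -1.4]
opening: 0.0235
gripper_force: 50.0
```

Emit:
send_rows:
  plan:
    - [[1,0.03,0.006,0,0],[1,0.06,0.012,0,0],[1,0.09,0.017,0,0],[1,0.12,0.023,0,0],[1,0.14,0.027,0,0],[1,0.14,0.027,0,0],[1,0.14,0.027,0,0]]

```text
t: 9.85
tool_pos: [0.5146, -0.0513, 0.0753]
orientation: [-3.128, -0.289, 0.0]
force: [-0.3, -0.7, -1.4]
opening: 0.0235
gripper_force: 50.0
```

Emit:
send_rows:
  plan:
    - [[1,0,0,0.02,0],[1,0.002,0,0.05,0],[1,0.005,0.001,0.083,0],[1,0.013,0.002,0.115,0],[1,0.022,0.004,0.146,0],[1,0.036,0.007,0.175,0],[1,0.049,0.009,0.205,0],[1,0.049,0.009,0.205,0],[1,0.049,0.009,0.205,0]]

```text
t: 10.6
tool_pos: [0.5254, -0.0496, 0.1174]
orientation: [3.128, 0.289, 0.004]
force: [0.4, -0.3, -2.2]
opening: 0.0235
gripper_force: 50.0
```

```bash
python3 - <<'E'
from h import *
im,d,K,E,c=snap("scene")
cv2.imwrite("pics/s4.png",cv2.resize(im[190:310,130:320],(760,480),interpolation=cv2.INTER_CUBIC))
E
```

```text
(no output)
```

View pics/s4.png

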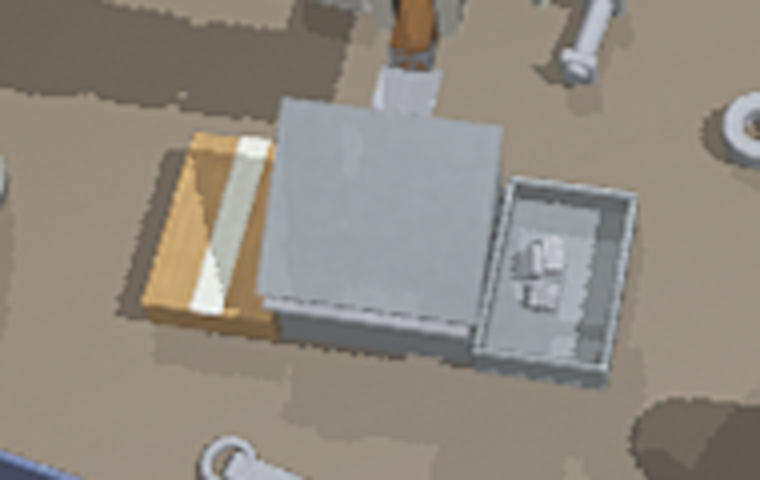

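The cover is raised about 30°, the blade is under it, and the offcuts are still in the tray. I keep swinging it back.

Emit:
send_rows:
  plan:
    - [[1,0.018,0.004,0.027,0],[1,0.037,0.007,0.053,0],[1,0.06,0.012,0.078,0],[1,0.083,0.016,0.1,0],[1,0.109,0.021,0.119,0],[1,0.135,0.026,0.137,0],[1,0.164,0.032,0.152,0],[1,0.193,0.037,0.165,0],[1,0.225,0.042,0.174,0],[1,0.256,0.048,0.182,0],[1,0.288,0.054,0.185,0],[1,0.319,0.06,0.188,0],[1,0.345,0.065,0.187,0],[1,0.371,0.07,0.184,0],[1,0.385,0.073,0.183,0],[1,0.385,0.073,0.183,0],[1,0.385,0.073,0.183,0]]

```text
t: 12.07
tool_pos: [0.6015, -0.0349, 0.1528]
orientation: [-3.128, -0.289, -0.0]
force: [0.5, -0.4, -0.9]
opening: 0.0238
gripper_force: 50.0
```

```bash
python3 - <<'E'
from h import *
im,d,K,E,c=snap("scene");C=cloud(d,K,E)
cv2.imwrite("pics/s5.png",cv2.resize(im[170:310,130:320],(760,560),interpolation=cv2.INTER_CUBIC))
fm=np.array([.5787,-.0393]);y=np.radians(10.66);ux=np.array([np.cos(y),np.sin(y)]);uy=np.array([-ux[1],ux[0]])
P=C.reshape(-1,3);q=(P[:,:2]-fm);F=np.c_[q@ux,q@uy,P[:,2]]
m=(F[:,0]>.09)&(F[:,0]<.19)&(abs(F[:,1])<.06)&(F[:,2]>.085)&(F[:,2]<.19);G=F[m]
for z in np.arange(.09,.185,.01):
    k=abs(G[:,2]-z)<.005
    if k.sum(): print(z.round(3),k.sum(),np.median(G[k,0]).round(4),G[k,0].max().round(4))
E
```

```text
0.09 63 0.1228 0.125
0.1 70 0.1246 0.1264
0.11 58 0.1263 0.1282
0.12 67 0.1279 0.1298
0.13 219 0.1065 0.1313
0.14 73 0.1313 0.133
0.15 70 0.1331 0.1349
0.16 76 0.1346 0.1361
0.17 156 0.1342 0.1377
```

View pics/s5.png

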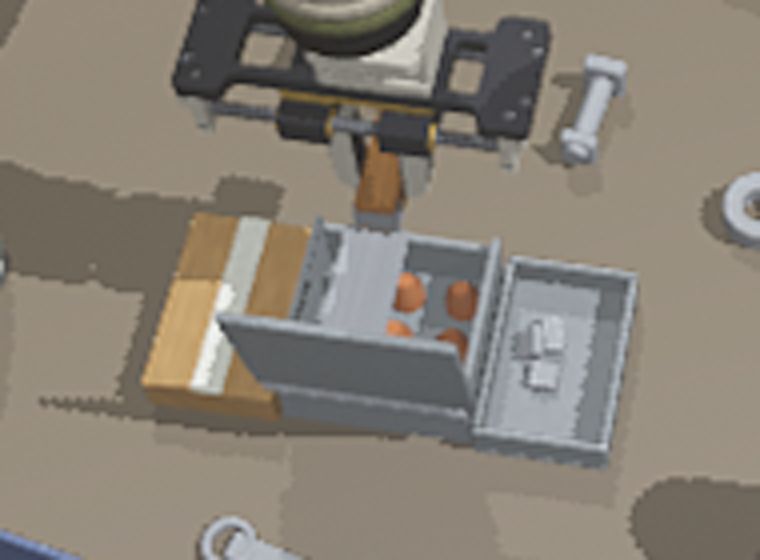

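The cover stands at about 100° and the offcuts are still in the tray. I retract and go to the mat.

Emit:
send_rows:
  plan:
    - [[1,-0.05,-0.01,0,0],[1,-0.2,-0.038,0,0],[1,-0.37,-0.07,0,0],[1,-0.55,-0.104,0,0],[1,-0.737,-0.139,0.1,0],[1,-0.75,0,0.1,0],[1,-0.77,0.2,0.1,0.033],[1,-0.78,0.4,0.1,0.033],[1,-0.8,0.6,0.1,0.033],[1,-0.8,0.8,0.1,0.033],[1,-0.8,0.8,0.1,0.033],[1,-0.8,0.8,0.1,0.033]]

```text
t: 13.12
tool_pos: [0.4409, 0.127, 0.1732]
orientation: [-3.122, -0.35, -0.001]
force: [-0.7, 0.1, -0.5]
opening: 0.0238
gripper_force: 50.0
```

Emit:
send_rows:
  plan:
    - [[1,0,0.2,0,0],[1,0,0.4,0,0],[1,0,0.6,0,0],[1,0,0.8,0,0],[1,0,0.88,0,0],[1,0,0.88,0,0],[1,0,0.88,0,0]]

```text
t: 13.7
tool_pos: [0.4416, 0.3003, 0.1727]
orientation: [3.122, 0.344, -0.001]
force: [0.2, -0.7, -1.7]
opening: 0.0235
gripper_force: 50.0
```

Emit:
send_rows:
  plan:
    - [[1,0,0,-0.15,0],[1,0,0,-0.32,0],[1,0,0,-0.48,0],[1,0,0,-0.6,0],[1,0,0,-0.65,0],[1,0,0,-0.68,0],[1,0,0,-0.695,0],[1,0,0,-0.7,0],[1,0,0,-0.7,0]]

```text
t: 14.45
tool_pos: [0.4426, 0.3014, 0.0347]
orientation: [-3.122, -0.342, -0.004]
force: [-1.1, 0.8, -1.7]
opening: 0.0233
gripper_force: 50.0
```

Emit:
send_rows:
  plan:
    - [[1,0,0,-0.006,0],[1,0,0,-0.01,0],[1,0,0,-0.01,0],[1,0,0,-0.01,0]]

```text
t: 14.78
tool_pos: [0.4416, 0.3013, 0.0315]
orientation: [-3.122, -0.343, -0.001]
force: [-0.0, -0.2, 1.9]
opening: 0.0237
gripper_force: 50.0
```

Contact with the mat is light, so I release and rise.

Emit:
send_rows:
  plan:
    - [[-1,0,0,0,0],[-1,0,0,0,0],[-1,0,0,0,0],[-1,0,0,0,0],[-1,0,0,0,0],[-1,0,0,0,0],[-1,0,0,0,0],[-1,0,0,0.1,0],[-1,0,0,0.3,0],[-1,0,0,0.5,0],[-1,0,0,0.7,0],[-1,0,0,0.9,0],[-1,0,0,0.9,0],[-1,0,0,0.9,0]]

```text
t: 15.95
tool_pos: [0.4432, 0.3021, 0.2148]
orientation: [-3.12, -0.342, -0.01]
force: [0.0, -0.3, 0.1]
opening: 0.0933
gripper_force: 0.0
```

```bash
python3 - <<'E'
from h import *
im,d,K,E,c=snap("wrist");np.savez("w6.npz",im=im,d=d,K=K,E=E)
i2=snap("scene")[0]
cv2.imwrite("pics/f.png",np.hstack([cv2.resize(im,(400,300)),cv2.resize(i2,(400,300),interpolation=cv2.INTER_AREA)]))
print(telemetry.read_state()["opening"])
E
```

```text
0.09289815611495217
```

View pics/f.png

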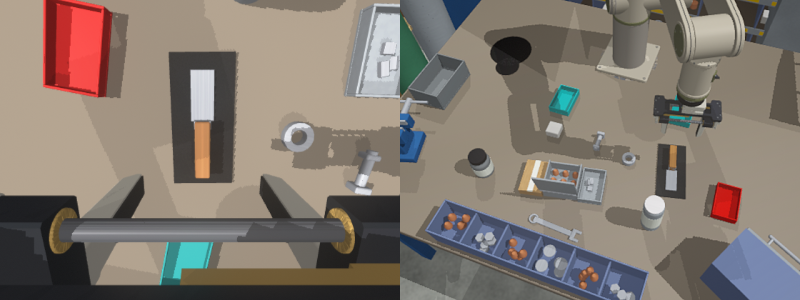

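The scraper lies flat in the middle of the mat, the cover is open, and the offcuts are in the tray. I hand the job in.

```bash
python3 -c "
from plant import order
print(order.close_job())"
```

```text
the job is handed in; nothing more can be done
None
```

I handed the job in at about 16 s of the 66 s allowed; no verdict came back, but the last pictures show all three offcuts in the tray, the cover standing open at about 100°, and the scraper flat on the middle of the mat.

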